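# Start a run on the plant pressure chamber and hold the charging lever

## Robot

A 7-joint arm with a two-finger parallel gripper is mounted at the origin on the work surface. World frame = base frame: x ahead of the robot, y to its left, z up, the work surface at z = 0. Lengths are in m, angles in rad, forces in N, time in s.
With the tool pointing down it reaches from about 0.425 to 0.875 m from the base axis. Payload 4.7 kg.
Tool frame: the origin (TCP) lies between the finger pads; the fingertips stand 14 mm ahead of it and the grasp point (between the pads) lies 5 mm behind it; z points along the fingers, y is the line along which they close (so a half turn about z gives the same grasp; the last joint's range is limited). The gripper opens to 87 mm and grips with 3 to 60 N. Pads are 19 mm wide; open, the fingers measure 117 mm over their backs; the gripper's body (75 mm by 190 mm) begins 51 mm behind the grasp point.
Start: joints at [-1.237, 0.321, -0.07, 1.45, 0.023, 1.371, -0.057], TCP at [0.204, 0.617, 0.197] pointing down, gripper open.
Joint ranges: [-2.86, 2.86], [-0.3, 2.09], [-1.38, 1.24], [0.06, 2.45], [-1.56, 4.7], [0.09, 2.05], [-2.69, 2.69]. Speed limits (rad/s): [2.57, 2.57, 3.14, 3.14, 3.14, 3.14, 3.14].

## Interface

Orientations are given as a rotation vector (axis times angle).
In Python, from bench import ctrl gives the robot as it stands.
- The arm moves only by the shell command python3 -m inch 'ROWS' [OPENING] [FORCE]. ROWS is JSON, a list of rows, each a list of 6 numbers: the shift along the world's x, y, z in mm, then the turn, a rotation vector about the world's x, y, z in degrees. In form: [[tx, ty, tz, rx, ry, rz], ...]. A call has 1 to 20 rows; each row is the pose to reach, as a shift and turn from the pose commanded when the call began; what a row does not reach only later rows make up. A row lasts 1/8 s, in which the tool goes at most 62.5 mm and 10.7 degrees, less where a joint would pass 70% of its speed; a pose out of reach is approached as far as the arm can. A call with a gripper value outside its range is refused whole. OPENING is the finger opening in mm, from 0 to 87, set as the call begins (- or left out, the last holds). The fingers move at their own pace and stop on an object; FORCE is the grip in N (left out, the last holds). Time passes only in rows, so rows that repeat a pose let the fingers close. It gives the time, the measured TCP pose, the force, the opening and the grip force at its end, in the units of the state.
- ctrl.get_state(): the state, without advancing time (a new reading comes with each control period).
- ctrl.get_image(name): name is "side" or "top"; returns (picture, depth): 384x512x3 uint8, red, green, blue; 384x512 float32, m along the optical axis (not along the pixel's ray), 0 where there is no reading.
- ctrl.camera_params(name): a dict with "mtx" (3x3 intrinsics, pixels), "T" (4x4, takes a point from camera to world coordinates). Camera axes: x right, y down, z forward; pixel columns grow to the right and rows downward; lengths in m; the calibration is good to about 2 mm. A picture is of the moment at which its call begins. camera_params takes no time and is no camera call.
- ctrl.close_job(): hands the job in; it is judged then, once.
The state is a dict: "time": time; "joint_positions": joint angles; "qd": joint speeds; "joint_torque": joint torques, N m; "position": TCP position; "tool_rot": TCP orientation; "ft_force": force on the tool from outside, world axes, zero at the start; "torque": the same for the moment, N m; "grip_width": opening from 0.0 (shut) to 1.0 (fully open); "grip_force": force on a finger pad.
Only numpy, scipy, OpenCV 4.12 (cv2) and the standard library are available. Lean on these libraries where they do the work, as an engineer would, in place of code of your own. Each camera call takes 0.05 s, during which the arm holds its last target. There are 200 camera calls.

## Task

Start a new run on the bench pressure chamber: first turn the knob in the middle of the gauge back until the peak pointer rests on its zero stop, then flip the safety catch up and well back off the charging lever, and only then pull the lever towards you, all the way to its stop. The lever is spring-loaded, so keep hold of it: finish with the gripper holding the lever at its stop, the catch still flipped back. Do not disturb the other things lying about.

Things in the scene. Friction and masses are not known exactly. Their poses are not given: they have to be found in the camera images.
- console: bench pressure chamber: grey case 300 mm (x) by 440 mm (y), fixed, its flat aluminium panel 108 mm above the bench. Origin: centre of its underside; +x points away from the operator (robot), +y to his left, z up. On the panel: gauge near left, steel specimen chamber (82 mm high) far middle, a small metering valve (26 mm high, not used) near middle, charging lever on the right.
- peak (a joint): peak pointer of the gauge, rad, turned by the knob on its glass. 0 = zero stop (hard); grows clockwise seen from above, so it is turned back anticlockwise. Light friction (0.04 N m), stays where left. Starts at 1.4 to 2.6. The gauge's live hand pushes it up again: when the lever goes to its stop the peak pointer is carried to about 0.9.
- reset_knob (a point): on the axis (vertical) of the reset knob, at the height to grip: black fluted round knob, 22 mm in diameter, from 14 to 43 mm above the panel (this point: 36 mm), over the middle of the face-up gauge (114 mm wide, its glass 13 mm above the panel). The only knob on the gauge; turns with the peak pointer.
- catch (a joint): safety catch, rad: 0 = down, hooked over the lever and blocking it; grows as it is flipped up and back, away from the operator; 1.3 = fully open, leaning back on its stop. Light friction (0.05 N m): it stays where it is left. The lever clears it well from 0.95 up.
- catch_tab (a point): middle of the rolled thumb tab at the catch's free end: a bar 12 mm thick, 22 mm long, parallel to the hinge (console's y). It tops an upright thumb plate (20 mm wide, 5 mm thick). With the catch down it lies 52 mm nearer the operator than the hinge and 82 mm above it (102 mm above the panel); it swings on an arc of 97 mm radius, back over the hinge. Over 40 mm free at each end.
- catch_hinge (a point): middle of the catch's hinge, 20 mm above the panel, behind the lever bar; the hinge axis is the console's y.
- lever (a joint): charging lever, rad, swings level about an upright axis: 0 = rest, pointing to the operator's right (console's -y); grows as its grip is pulled towards the operator (clockwise from above) to a hard stop at 1.05. A spring returns it to 0 if let go: about 4 N at the grip at rest, 9 N at the stop. With the catch down it moves only about 0.06.
- lever_grip (a point): on the axis of the lever's upright grip, at the height to hold it: a black cylinder 24 mm in diameter standing on the end of the flat steel lever bar, 130 mm from the pivot; the grip reaches from 40 to 90 mm above the panel (this point 66 mm; the bar's top is 38 mm above the panel). Moves with the lever.
- lever_pivot (a point): on the lever's upright pivot axis, 28 mm above the panel (the underside of the bar).
- loupe: bystander: steel folding hand lens, 30 mm round and 14 mm high with a short black handle, lying on the near middle of the panel; origin under its round part.
- gland: bystander: black rubber ring, 30 mm wide and 14 mm high, lying on the far part of the panel; origin under its centre.
- vial: bystander: small glass vial, 28 mm wide and 55 mm high, standing on the far right of the panel; origin under its centre.
- secateurs: bystander: pruning shears, 185 mm long, lying on the bench at the right; origin near the pivot.
- tape: bystander: roll of paper tape, 100 mm wide and 25 mm high, lying on the strapped plant press (130 mm high) at the right; origin under its centre.
- reagent: bystander: amber bottle, 66 mm wide and 150 mm high, standing on the bench at the left; origin under its centre.
- marker: bystander: marker pen, 135 mm long and 16 mm thick, lying on the bench at the left; origin under its middle.

How it is judged:
By the outcome, as a careful person would: the job done as asked, in the order asked, and still so for the second after the job is handed in, while the arm keeps its last pose, push and grip.
It also fails if it takes over 72 s, if anything falls off the work surface, if the arm or the gripper's body presses on something with over 40 N, if the wrist force passes 120 N, or if a joint passes its speed limit or range.

## Working session

There is one attempt and no reset: what is moved stays moved. The work goes in short steps, Python scripts to look and compute and a shell command to move; the robot and the scene stay as the last step left them, time stands still between calls to the robot, and variables do not carry over. Pictures are saved under pics/ and viewed, at most 10 in all, crops included, and the job is handed in when it is done.

```bash
ls; mkdir -p pics; cat > h.py <<'E'
import numpy as np, cv2
from bench import ctrl
def grab(n,f):
    im,d=ctrl.get_image(n); np.savez('%s.npz'%n,im=im,d=d)
    cv2.imwrite('pics/'+f,im[:,:,::-1]); return im,d
def load(n):
    z=np.load('%s.npz'%n); return z['im'],z['d']
def pts(n,d):
    p=ctrl.camera_params(n);K=p['mtx'];T=p['T']
    v,u=np.mgrid[:384,:512]
    c=np.stack([(u-K[0,2])/K[0,0]*d,(v-K[1,2])/K[1,1]*d,d],-1)
    w=c@T[:3,:3].T+T[:3,3]; w[d<=0]=np.nan; return w
def ray(n,u,v,z):
    p=ctrl.camera_params(n);K=p['mtx'];T=p['T']
    r=T[:3,:3]@np.array([(u-K[0,2])/K[0,0],(v-K[1,2])/K[1,1],1]);o=T[:3,3]
    return o+r*(z-o[2])/r[2]
E
python3 - <<'E'
from h import *
for n in('side','top'):
    grab(n,n+'0.png'); p=ctrl.camera_params(n); print(n,p['mtx'].round(1).tolist(),p['T'].round(3).tolist())
s=ctrl.get_state();print(s['position'],s['tool_rot'],s['time'])
E
```

```text
pics
side [[456.6, 0.0, 257.3], [0.0, 456.6, 192.9], [0.0, 0.0, 1.0]] [[0.798, -0.352, 0.489, -0.163], [-0.602, -0.455, 0.656, -0.957], [-0.009, -0.818, -0.575, 0.982], [0.0, 0.0, 0.0, 1.0]]
top [[454.4, 0.0, 255.8], [0.0, 454.4, 190.9], [0.0, 0.0, 1.0]] [[0.026, -0.992, 0.123, 0.342], [-1.0, -0.025, 0.011, -0.018], [-0.008, -0.123, -0.992, 1.74], [0.0, 0.0, 0.0, 1.0]]
[0.20424455 0.61650193 0.19644814] [-5.00175498e-01 -3.10134676e+00  2.74953164e-03] 0.1
```

View pics/top0.png

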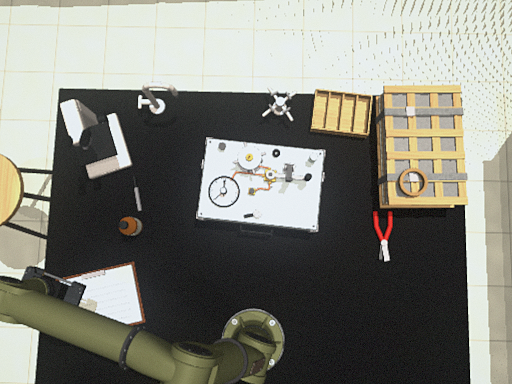

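View pics/side0.png

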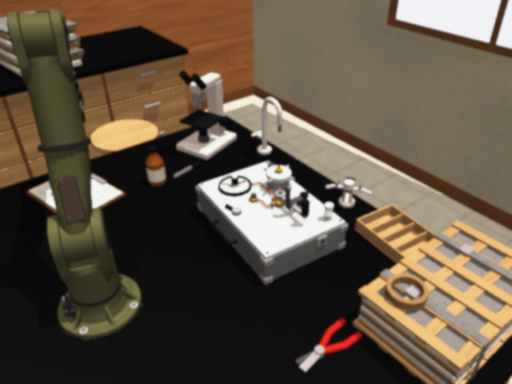

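The top view shows the console at about (197–327, 137–233), gauge (224,191), lever grip (307,177) and catch (290,172). The side view shows the gauge at (235,184) and the black grip at (303,203). Next I'll crop and enlarge both.

```bash
python3 - <<'E'
from h import *
a,da=load('top'); b,db=load('side')
c1=cv2.resize(a[130:240,192:332],(763,600),interpolation=cv2.INTER_CUBIC)
c2=cv2.resize(b[155:285,190:350],(738,600),interpolation=cv2.INTER_CUBIC)
cv2.imwrite('pics/tc.png',c1[:,:,::-1]);cv2.imwrite('pics/sc.png',c2[:,:,::-1])
w=pts('top',da)
# panel plane
m=(abs(w[...,2]-.108)<.012); m[:130]=0;m[240:]=0;m[:,:192]=0;m[:,332:]=0
print('panel z',np.median(w[m][:,2]))
cn=max(cv2.findContours(m.astype(np.uint8),0,2)[0],key=cv2.contourArea)
r=cv2.minAreaRect(np.array([ray('top',*q[0],.108)[:2] for q in cn],np.float32)); print(r, cv2.boxPoints(r))
for n,d in(('top',da),('side',db)):
    w=pts(n,d)
    for zlo in (.14,.165):
        mm=(w[...,2]>zlo)&(w[...,2]<.24)&(w[...,0]>.4)&(w[...,0]<.85)&(abs(w[...,1])<.3)
        k,l,st,ce=cv2.connectedComponentsWithStats(mm.astype(np.uint8))
        for i in range(1,k):
            q=w[l==i]; print(n,zlo,st[i].tolist(),np.median(q,0).round(3),q.min(0).round(3),q.max(0).round(3))
E
```

```text
panel z 0.10896567514781497
((0.5733621120452881, -0.018068790435791016), (0.45092788338661194, 0.30118614435195923), 85.19469451904297) [[ 0.40441123 -0.23012505]
 [ 0.7045387  -0.25535545]
 [ 0.742313    0.19398747]
 [ 0.44218552  0.21921787]]
top 0.14 [233, 141, 33, 33, 505] [0.654 0.026 0.17 ] [ 0.599 -0.03   0.154] [0.715 0.082 0.197]
top 0.14 [309, 153, 8, 9, 54] [ 0.666 -0.199  0.163] [ 0.653 -0.21   0.141] [ 0.678 -0.187  0.171]
top 0.14 [285, 165, 1, 1, 1] [ 0.636 -0.102  0.143] [ 0.636 -0.102  0.143] [ 0.636 -0.102  0.143]
top 0.14 [266, 166, 46, 16, 310] [ 0.596 -0.112  0.155] [ 0.571 -0.19   0.141] [ 0.633 -0.035  0.222]
top 0.14 [272, 184, 1, 1, 1] [ 0.566 -0.057  0.143] [ 0.566 -0.057  0.143] [ 0.566 -0.057  0.143]
top 0.14 [220, 187, 7, 7, 38] [0.539 0.115 0.152] [0.529 0.105 0.141] [0.55  0.126 0.159]
top 0.14 [250, 189, 4, 3, 5] [0.543 0.016 0.141] [0.539 0.009 0.14 ] [0.547 0.02  0.143]
top 0.165 [233, 142, 33, 32, 449] [0.655 0.027 0.171] [ 0.599 -0.03   0.165] [0.71  0.082 0.197]
top 0.165 [310, 153, 6, 5, 15] [ 0.669 -0.195  0.167] [ 0.662 -0.206  0.165] [ 0.677 
[... 906 characters left out ...]
de 0.165 [264, 164, 31, 18, 338] [0.65  0.017 0.171] [ 0.597 -0.034  0.165] [0.708 0.082 0.199]
side 0.165 [284, 185, 7, 18, 81] [ 0.576 -0.118  0.196] [ 0.566 -0.126  0.165] [ 0.583 -0.102  0.22 ]
side 0.165 [296, 196, 2, 3, 3] [ 0.612 -0.119  0.166] [ 0.611 -0.12   0.165] [ 0.615 -0.111  0.167]
side 0.165 [293, 198, 2, 2, 2] [ 0.6   -0.116  0.165] [ 0.6   -0.119  0.165] [ 0.601 -0.113  0.166]
side 0.165 [302, 199, 8, 14, 100] [ 0.586 -0.186  0.189] [ 0.575 -0.194  0.165] [ 0.601 -0.168  0.203]
side 0.165 [325, 202, 6, 4, 9] [ 0.664 -0.197  0.167] [ 0.657 -0.209  0.165] [ 0.67  -0.19   0.169]
side 0.165 [330, 202, 3, 4, 4] [ 0.672 -0.207  0.167] [ 0.669 -0.212  0.166] [ 0.674 -0.198  0.167]
```

View pics/tc.png

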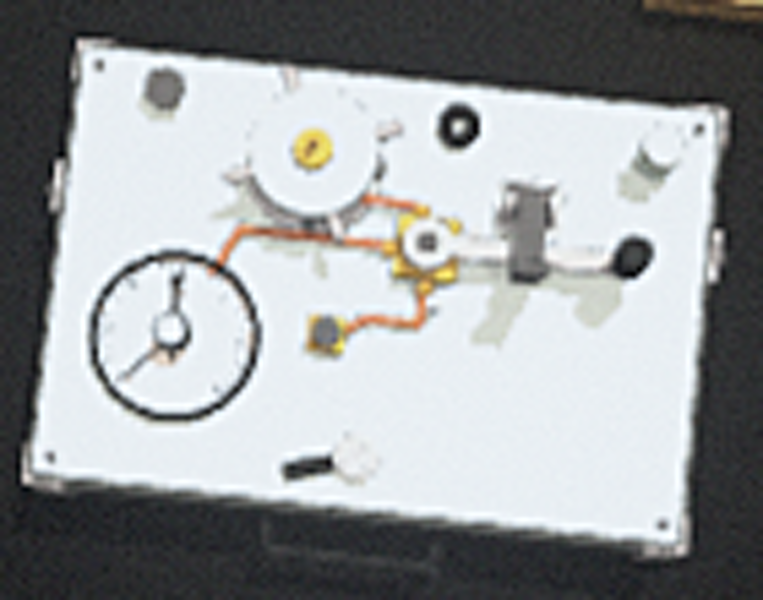

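View pics/sc.png

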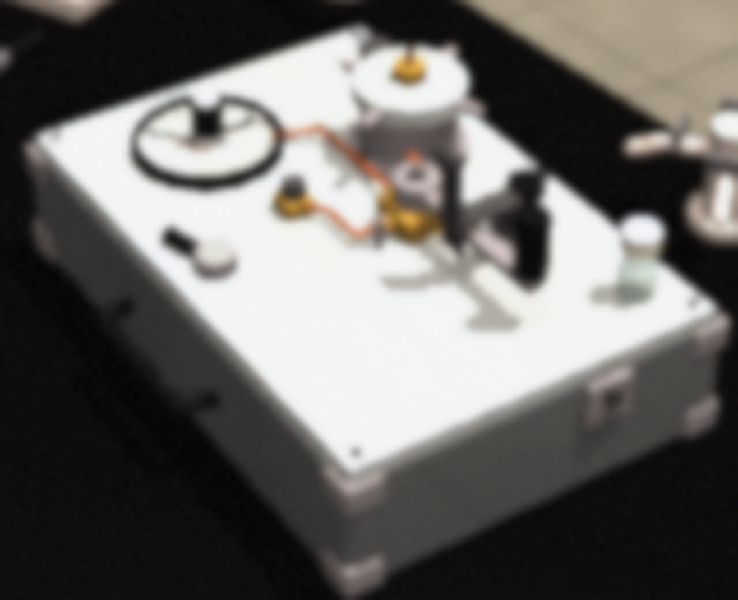

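The crops show the knob at crop (171,328) in the top view. The live hand points lower-left, towards zero, and the peak hand points up, so it stands at about 2.5 rad. The catch bar is at (527,250), with the grip at (631,257) and the pivot at (428,241). The plan needs tight axis positions, so I'll compute those now.

```bash
python3 - <<'E'
from h import *
f=lambda u,v:(192+u/5.45-.4,130+v/5.45-.4)
g=lambda u,v:(190+u/4.615-.4,155+v/4.615-.4)
for n,q,z in(('knobtop',f(171,328),.151),('ring',f(176,336),.121),('grip top',f(632,257),.198),('pivot',f(428,241),.15),('tab',f(527,274),.21)): print(n,ray('top',*q,z).round(4))
for n,q,z in(('knob top',g(208,108),.151),('ring',g(207,140),.121),('grip top',g(527,184),.198)): print(n,ray('side',*q,z).round(4))
E
python3 -m inch '[[0,0,60,0,0,0],[0,0,110,0,0,-10],[60,-30,110,0,0,-20],[100,-70,110,0,0,-30],[140,-120,110,0,0,-40],[175,-170,110,0,0,-50],[210,-220,110,0,0,-60],[245,-270,110,0,0,-70],[270,-320,110,0,0,-80],[290,-370,110,0,0,-90],[310,-420,110,0,0,-100],[325,-460,110,0,0,-110],[333,-502,110,0,0,-120],[333,-502,110,0,0,-130],[333,-502,110,0,0,-135],[333,-502,110,0,0,-135],[333,-502,110,0,0,-135]]' 60 20; python3 -c "
from bench import ctrl
s=ctrl.get_state();print(s['joint_positions'])"
```

```text
knobtop [0.5401 0.1151 0.151 ]
ring [0.5386 0.1142 0.121 ]
grip top [ 0.5865 -0.1775  0.198 ]
pivot [ 0.6014 -0.0499  0.15  ]
tab [ 0.5723 -0.1109  0.21  ]
knob top [0.5355 0.1064 0.151 ]
ring [0.5359 0.1102 0.121 ]
grip top [ 0.6074 -0.1528  0.198 ]
time: 2.22
position: [0.5372, 0.1152, 0.3072]
tool_rot: [3.056, 0.727, -0.001]
ft_force: [-0.7, -0.5, 0.3]
grip_width: 0.686
grip_force: 0.0
[-0.73043929  0.07121992  0.50357958  1.5385161  -0.0341813   1.54117613
 -1.33032572]
```

```bash
python3 -m inch '[[1,-1,-50,0,0,0],[1,-1,-100,0,0,0],[1,-1,-140,0,0,0],[1,-1,-164,0,0,0],[1,-1,-164,0,0,0]]' 60 20 && python3 -m inch '[[0,0,0,0,0,0],[0,0,0,0,0,0],[0,0,0,0,0,0],[0,0,0,0,0,0],[0,0,0,0,0,0],[0,0,0,0,0,0]]' 0 15; python3 - <<'E'
from h import *
print(ctrl.get_state()['torque'])
grab('side','s1.png')
im=cv2.imread('pics/s1.png')[130:260,180:340]; cv2.imwrite('pics/s1.png',cv2.resize(im,(738,600)))
E
```

```text
time: 2.85
position: [0.5367, 0.1138, 0.1416]
tool_rot: [3.056, 0.726, -0.007]
ft_force: [0.4, 0.2, 0.0]
grip_width: 0.691
grip_force: 0.0
time: 3.6
position: [0.5384, 0.1141, 0.1435]
tool_rot: [3.057, 0.725, -0.0]
ft_force: [0.5, 0.4, -0.1]
grip_width: 0.092
grip_force: 0.0
[-0.0745867   0.1240714   0.00960338]
```

View pics/s1.png

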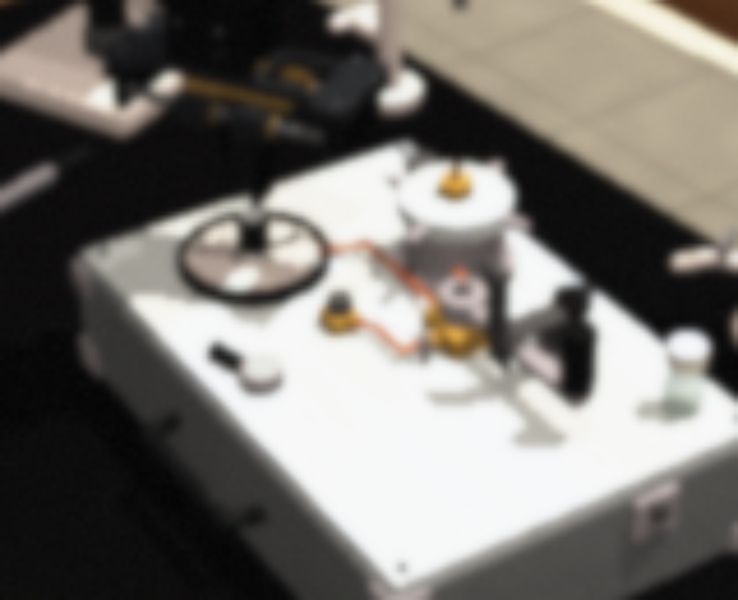

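The fingers appear to end above the knob, with tips at crop (255,205) and the knob at (252,235). The opening has closed to 8 mm, so they missed it. I'll check their height by depth.

```bash
python3 - <<'E'
from h import *
im,d=load('side'); w=pts('side',d)
for v in range(160,192,2): print(v,[(w[v,u]*1000).round(0).astype(int).tolist() if d[v,u]>0 else 0 for u in (231,233,235,237,239)],im[v,235])
s=ctrl.get_state();print(s['position'],s['grip_width'],s['time'],s['grip_force'])
E
```

```text
160 [[532, 118, 216], [539, 116, 215], [535, 99, 224], [522, 69, 243], [547, 94, 222]] [15 16 17]
162 [[529, 114, 211], [539, 118, 206], [533, 97, 219], [538, 92, 219], [550, 99, 211]] [12 11 11]
164 [[529, 114, 204], [539, 118, 199], [533, 97, 211], [539, 94, 210], [553, 103, 201]] [12 12 12]
166 [[528, 113, 197], [538, 117, 192], [534, 98, 202], [541, 97, 200], [552, 103, 193]] [10 10  9]
168 [[525, 110, 192], [538, 117, 184], [532, 97, 196], [542, 100, 190], [555, 107, 182]] [12 13 13]
170 [[526, 112, 183], [538, 118, 176], [532, 97, 188], [542, 101, 183], [553, 105, 176]] [11 11 11]
172 [[529, 118, 171], [587, 194, 110], [531, 96, 182], [540, 98, 177], [601, 176, 114]] [42 40 38]
174 [[577, 192, 107], [581, 185, 109], [536, 104, 168], [592, 177, 109], [599, 175, 107]] [110 108 102]
176 [[533, 124, 151], [539, 121, 150], [541, 113, 153], [546, 108, 154], [585, 154, 115]] [143 142 134]
178 [[530, 121, 146], [532, 111, 150], [538, 109, 149], [543, 104, 149], [579, 145, 113]] [77 76 71]
180 [[532, 124, 135], [529, 107, 145], [535, 104, 145], [544, 106, 140], [570, 133, 115]] [17 18 17]
182 [[540, 138, 117], [531, 112, 134], [537, 108, 134], [542, 104, 134], [554, 109, 126]] [13 12 14]
184 [[532, 125, 119], [530, 110, 127], [534, 103, 129], [543, 105, 125], [556, 113, 115]] [64 60 57]
186 [[525, 115, 119], [536, 119, 112], [538, 111, 115], [544, 107, 115], [549, 102, 116]] [159 146 136]
188 [[520, 107, 117], [526, 106, 115], [530, 99, 117], [538, 99, 114], [541, 92, 116]] [216 209 198]
190 [[516, 103, 113], [520, 97, 114], [525, 92, 115], [530, 88, 115], [536, 84, 114]] [224 217 207]
[0.53835324 0.11407498 0.14345848] 0.05514379302368908 3.65 0.0
```

```bash
python3 -m inch '[[0,0,0,0,0,0],[0,0,0,0,0,0],[0,0,0,0,0,0],[0,0,0,0,0,0],[0,0,0,0,0,0]]' 60 15;  python3 - <<'E'
from h import *
for n in('side','top'):
    im,d=grab(n,n[0]+'2.png'); w=pts(n,d)
    m=(w[...,0]>.45)&(w[...,0]<.62)&(w[...,1]>.03)&(w[...,1]<.2)
    for z in np.arange(.13,.36,.01):
        q=w[m&(abs(w[...,2]-z)<.005)]
        if len(q): print(n,round(z,3),len(q),q.min(0)[:2].round(3),q.max(0)[:2].round(3))
    r=im[130:260,180:340] if n=='side' else im[130:240,192:332]
    cv2.imwrite('pics/%s2.png'%n[0],cv2.resize(r,None,fx=4.5,fy=4.5,interpolation=cv2.INTER_CUBIC)[:,:,::-1])
s=ctrl.get_state();print(s['position'],s['grip_width'],s['joint_positions'])
E
```

```text
time: 4.28
position: [0.5383, 0.114, 0.1435]
tool_rot: [3.057, 0.725, -0.0]
ft_force: [0.5, 0.4, 1.2]
grip_width: 0.538
grip_force: 0.0
side 0.13 35 [0.45  0.033] [0.611 0.165]
side 0.14 23 [0.527 0.1  ] [0.553 0.124]
side 0.15 29 [0.526 0.1  ] [0.555 0.126]
side 0.16 9 [0.535 0.031] [0.619 0.122]
side 0.17 20 [0.518 0.031] [0.62  0.138]
side 0.18 32 [0.513 0.077] [0.561 0.141]
side 0.19 32 [0.515 0.08 ] [0.562 0.139]
side 0.2 25 [0.514 0.074] [0.559 0.141]
side 0.21 31 [0.512 0.074] [0.563 0.14 ]
side 0.22 39 [0.512 0.072] [0.561 0.145]
side 0.23 10 [0.51  0.074] [0.541 0.142]
side 0.24 28 [0.47  0.032] [0.607 0.191]
side 0.25 127 [0.468 0.03 ] [0.608 0.187]
side 0.26 177 [0.466 0.033] [0.588 0.181]
side 0.27 132 [0.462 0.031] [0.613 0.18 ]
side 0.28 360 [0.465 0.03 ] [0.612 0.199]
side 0.29 103 [0.475 0.038] [0.604 0.189]
side 0.3 71 [0.497 0.086] [0.57  0.144]
side 0.31 69 [0.496 0.085] [0.568 0.146]
side 0.32 51 [0.495 0.088] [0.563 0.149]
side 0.33 35 [0.484 0.08 ] [0.537 0.141]
side 0.34 96 [0.486 0.076] [0.557 0.157]
side 0.35 100 [0.499 0.074] [0.574 0.147]
top 0.13 4 [0.507 0.033] [0.61  0.076]
top 0.16 2 [0.614 0.032] [0.618 0.039]
top 0.17 4 [0.616 0.032] [0.62  0.035]
top 0.18 1 [0.619 0.039] [0.619 0.039]
top 0.24 1 [0.526 0.057] [0.526 0.057]
top 0.25 5 [0.521 0.051] [0.591 0.085]
top 0.26 91 [0.519 0.041] [0.596 0.082]
top 0.27 41 [0.483 0.03 ] [0.592 0.184]
top 0.28 241 [0.466 0.03 ] [0.61 0.2 ]
top 0.29 49 [0.485 0.031] [0.609 0.197]
[0.53839279 0.11402733 0.14349293] 0.6265692556440349 [-0.71356416  0.14877714  0.50197403  1.79038705 -0.07585867  1.22148273
 -1.2954692 ]
```

View pics/s2.png

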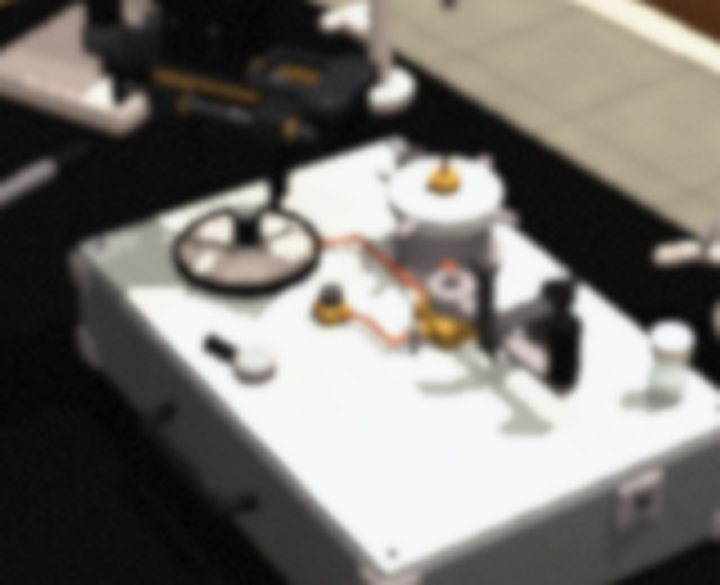

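The picture shows the fingertips still well above the glass, at about (275,195). Depth puts the tips at z≈0.168 and the body at 0.24, so the real tool sits about 40 mm higher than reported. I'll go down in steps, watching force.

```bash
python3 -m inch '[[0,0,-10,0,0,0],[0,0,-20,0,0,0],[0,0,-28,0,0,0],[0,0,-28,0,0,0]]' 60 15; python3 - <<'E'
from h import *
im,d=grab('side','s3.png'); w=pts('side',d)
p0=load('side')[0]
m=(w[...,0]>.45)&(w[...,0]<.62)&(w[...,1]>.05)&(w[...,1]<.2)
for z in np.arange(.12,.24,.01):
    q=w[m&(abs(w[...,2]-z)<.005)&(im.max(2)<70)]
    if len(q): print(round(z,3),len(q),q.min(0)[:2].round(3),q.max(0)[:2].round(3))
E
```

```text
time: 4.88
position: [0.5376, 0.1138, 0.1143]
tool_rot: [3.056, 0.725, -0.003]
ft_force: [0.7, 0.5, -0.7]
grip_width: 0.688
grip_force: 0.0
0.12 43 [0.483 0.056] [0.563 0.127]
0.13 15 [0.525 0.056] [0.56  0.118]
0.14 16 [0.514 0.103] [0.54  0.143]
0.15 19 [0.513 0.073] [0.564 0.143]
0.16 22 [0.514 0.071] [0.552 0.145]
0.17 25 [0.511 0.071] [0.552 0.147]
0.18 23 [0.512 0.069] [0.554 0.147]
0.19 28 [0.508 0.066] [0.55  0.147]
0.2 11 [0.507 0.069] [0.548 0.15 ]
0.21 15 [0.472 0.052] [0.532 0.174]
0.22 70 [0.466 0.05 ] [0.607 0.182]
0.23 121 [0.464 0.051] [0.568 0.178]
```

```bash
python3 -m inch '[[0,0,-7,0,0,0],[0,0,-13,0,0,0],[0,0,-13,0,0,0]]' 60 15 && python3 -m inch '[[0,0,0,0,0,0],[0,0,0,0,0,0],[0,0,0,0,0,0],[0,0,0,0,0,0],[0,0,0,0,0,0],[0,0,0,0,0,0]]' 0 15;python3 -c "
from bench import ctrl
s=ctrl.get_state();print(s['torque'],s['grip_width']*87,s['grip_force'])"
```

```text
time: 5.3
position: [0.5379, 0.1139, 0.1018]
tool_rot: [3.057, 0.725, -0.002]
ft_force: [0.9, 0.0, 1.1]
grip_width: 0.688
grip_force: 0.0
time: 6.05
position: [0.5378, 0.1154, 0.1026]
tool_rot: [-3.055, -0.726, 0.001]
ft_force: [-2.1, 3.2, 1.3]
grip_width: 0.247
grip_force: 15.0
[ 0.6854973   0.72887437 -0.02880538] 21.518228529537176 14.999661720357835
```

Knob gripped (21.5 mm, 15 N). Now I'll turn it back.

```bash
python3 -m inch '[[0,0,0,0,0,10],[0,0,0,0,0,20],[0,0,0,0,0,30],[0,0,0,0,0,40],[0,0,0,0,0,50],[0,0,0,0,0,60],[0,0,0,0,0,70],[0,0,0,0,0,80],[0,0,0,0,0,90],[0,0,0,0,0,100],[0,0,0,0,0,110],[0,0,0,0,0,120],[0,0,0,0,0,120]]';python3 -c "
from bench import ctrl
s=ctrl.get_state();print(s['torque'],s['joint_positions'])"
```

```text
time: 7.68
position: [0.5434, 0.1151, 0.1027]
tool_rot: [0.896, 3.001, 0.008]
ft_force: [11.4, 4.1, -9.0]
grip_width: 0.251
grip_force: 15.0
[ 0.8690672  -2.67979696 -0.02996029] [-0.52562404  0.18010169  0.29772803  1.82888008 -0.05737386  1.13011083
  0.78216922]
```

```bash
python3 -m inch '[[0,0,0,0,0,6],[0,0,0,0,0,12],[0,0,0,0,0,12],[0,0,0,0,0,12]]';python3 -c "
from bench import ctrl
s=ctrl.get_state();print(s['torque'],s['joint_positions'])"
```

```text
time: 8.18
position: [0.5435, 0.1158, 0.1028]
tool_rot: [0.579, 3.077, 0.007]
ft_force: [12.4, 4.8, -10.6]
grip_width: 0.25
grip_force: 15.0
[ 1.25506216 -2.73958679 -0.10497029] [-0.50932258  0.17973413  0.27881424  1.82810853 -0.05448996  1.12969481
  0.98695395]
```

```bash
python3 -m inch '[[3,1,-1,0,0,4],[6,2,-2,0,0,8],[6,2,-2,0,0,12],[6,2,-2,0,0,12],[6,2,-2,0,0,12]]';python3 -c "
from bench import ctrl
s=ctrl.get_state();print(s['torque'],s['joint_positions'])"
```

```text
time: 8.8
position: [0.5455, 0.1162, 0.1021]
tool_rot: [0.256, 3.129, 0.002]
ft_force: [-1.4, 1.1, 7.6]
grip_width: 0.25
grip_force: 15.0
[ 0.27459078  0.5015767  -0.12670871] [-0.49030911  0.19137199  0.26012652  1.81519976 -0.05431259  1.13929271
  1.19540499]
```

```bash
python3 -m inch '[[0,0,0,0,0,5],[0,0,0,0,0,10],[0,0,0,0,0,10],[0,0,0,0,0,10]]';python3 -c "
from bench import ctrl
s=ctrl.get_state();print(s['torque'],s['joint_positions'])"
```

```text
time: 9.3
position: [0.5467, 0.117, 0.1021]
tool_rot: [-0.016, 3.136, 0.003]
ft_force: [2.4, 3.3, 5.6]
grip_width: 0.246
grip_force: 15.0
[ 0.73324379 -0.71398466  0.02642241] [-0.47579766  0.19158093  0.24310438  1.81407287 -0.05105853  1.13646842
  1.365541  ]
```

```bash
python3 -m inch '[[0,0,0,0,0,0],[0,0,0,0,0,0],[0,0,0,0,0,0],[0,0,30,0,0,0],[0,0,70,0,0,0],[0,0,130,0,0,0],[0,0,150,0,0,0],[5,-50,150,0,0,0],[10,-100,150,0,0,0],[15,-150,150,0,0,0],[20,-200,150,0,0,-5],[24,-230,150,0,0,-5],[24,-230,150,0,0,-5],[24,-230,150,0,0,-5]]' 50 15; python3 - <<'E'
from h import *
a,_=grab('top','t4.png'); b,_=grab('side','s4.png')
x=cv2.resize(a[170:215,200:250],(440,396),interpolation=cv2.INTER_CUBIC); y=cv2.resize(b[160:205,215:255],(352,396),interpolation=cv2.INTER_CUBIC)
cv2.imwrite('pics/c4.png',np.hstack([x,y])[:,:,::-1])
print(ctrl.get_state()['ft_force'],ctrl.get_state()['torque'])
E
```

```text
time: 11.05
position: [0.5681, -0.1129, 0.25]
tool_rot: [-0.117, -3.138, -0.001]
ft_force: [-0.4, 0.6, 0.4]
grip_width: 0.572
grip_force: 0.0
[-0.67772248  0.82536848  0.55780947] [ 0.06371034  0.03891923 -0.03082883]
```

View pics/c4.png

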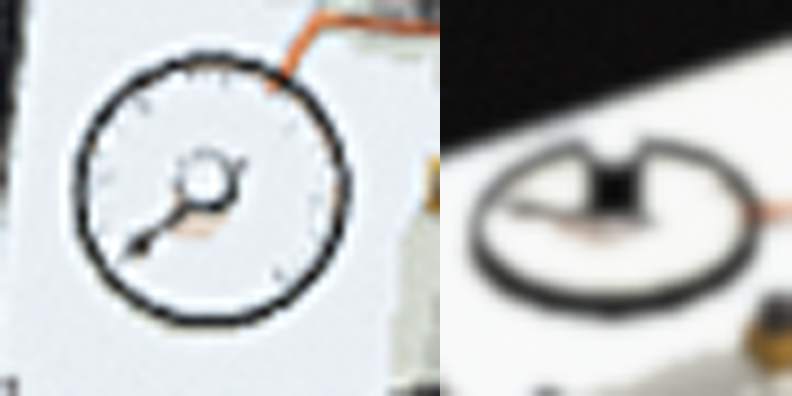

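The view shows only one hand line: the peak pointer now lies over the live hand at lower left, tip (125,255), on its zero. Next I'll locate the fingers relative to the tab.

```bash
python3 - <<'E'
from h import *
im,d=load('side'); w=pts('side',d)
m=(w[...,0]>.52)&(w[...,0]<.64)&(w[...,1]>-.17)&(w[...,1]<-.05)
for z in np.arange(.17,.36,.01):
    q=w[m&(abs(w[...,2]-z)<.005)]
    if len(q): print(round(z,3),len(q),q.min(0)[:2].round(3),q.max(0)[:2].round(3),np.median(q,0)[:2].round(3))
cv2.imwrite('pics/c5.png',cv2.resize(im[100:240,230:370],(600,600),interpolation=cv2.INTER_CUBIC)[:,:,::-1])
E
```

```text
0.17 12 [ 0.574 -0.125] [ 0.615 -0.103] [ 0.577 -0.118]
0.18 13 [ 0.573 -0.123] [ 0.581 -0.104] [ 0.578 -0.119]
0.19 15 [ 0.574 -0.126] [ 0.579 -0.107] [ 0.576 -0.115]
0.2 12 [ 0.574 -0.168] [ 0.587 -0.106] [ 0.577 -0.121]
0.21 17 [ 0.569 -0.126] [ 0.582 -0.103] [ 0.572 -0.117]
0.22 13 [ 0.572 -0.126] [ 0.581 -0.101] [ 0.575 -0.116]
0.28 37 [ 0.555 -0.15 ] [ 0.578 -0.08 ] [ 0.568 -0.14 ]
0.29 42 [ 0.552 -0.15 ] [ 0.581 -0.081] [ 0.565 -0.14 ]
0.3 44 [ 0.555 -0.151] [ 0.58  -0.082] [ 0.563 -0.114]
0.31 37 [ 0.555 -0.151] [ 0.574 -0.074] [ 0.562 -0.09 ]
0.32 31 [ 0.555 -0.154] [ 0.57  -0.076] [ 0.56  -0.088]
0.33 28 [ 0.554 -0.155] [ 0.582 -0.07 ] [ 0.562 -0.085]
0.34 12 [ 0.559 -0.086] [ 0.582 -0.079] [ 0.574 -0.083]
0.35 36 [ 0.526 -0.168] [ 0.571 -0.058] [ 0.536 -0.082]
```

View pics/c5.png

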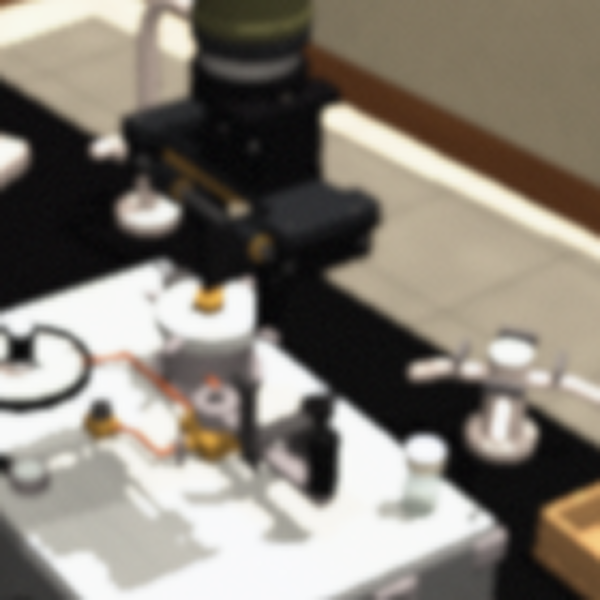

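Fingers sit over the tab with about 9 mm left to go in x, and the 39 mm height offset is confirmed. Going down to grip the tab.

```bash
python3 -m inch '[[9,0,-40,0,0,0],[9,0,-70,0,0,0],[9,0,-86,0,0,0],[9,0,-86,0,0,0]]' 50 15 && python3 -m inch '[[0,0,0,0,0,0],[0,0,0,0,0,0],[0,0,0,0,0,0],[0,0,0,0,0,0],[0,0,0,0,0,0]]' 0 15
```

```text
time: 11.65
position: [0.5768, -0.113, 0.1637]
tool_rot: [-0.116, -3.138, -0.0]
ft_force: [0.6, -0.5, 0.8]
grip_width: 0.575
grip_force: 0.0
time: 12.28
position: [0.5779, -0.1121, 0.1652]
tool_rot: [0.116, 3.139, 0.004]
ft_force: [-0.3, 4.7, 4.9]
grip_width: 0.249
grip_force: 15.0
```

```bash
python3 -m inch '[[7,-1,4,0,0,0],[15,-1,8,0,0,0],[23,-2,10,0,0,0],[31,-3,13,0,0,0],[39,-3,14,0,0,0],[48,-4,15,0,0,0],[56,-5,15,0,0,0],[65,-5,14,0,0,0],[65,-5,14,0,0,0]]' && python3 -m inch '[[8,-1,-2,0,0,0],[16,-1,-4,0,0,0],[24,-2,-7,0,0,0],[32,-3,-10,0,0,0],[39,-3,-14,0,0,0],[46,-4,-19,0,0,0],[52,-4,-24,0,0,0],[52,-4,-24,0,0,0],[52,-4,-24,0,0,0]]'
```

```text
time: 13.4
position: [0.6435, -0.1177, 0.1787]
tool_rot: [0.117, 3.138, 0.002]
ft_force: [1.6, 5.6, 3.9]
grip_width: 0.249
grip_force: 15.0
time: 14.52
position: [0.6947, -0.122, 0.1539]
tool_rot: [-0.117, -3.139, -0.002]
ft_force: [1.4, 5.3, 1.2]
grip_width: 0.244
grip_force: 15.0
```

```bash
python3 -m inch '[[0,0,0,0,0,0],[0,0,0,0,0,0],[0,0,0,0,0,0],[0,0,30,0,0,0],[0,0,80,0,0,-8],[-20,-10,80,0,0,-18],[-50,-30,80,0,0,-28],[-80,-45,80,0,0,-38],[-107,-57,80,0,0,-48],[-107,-57,80,0,0,-58],[-107,-57,80,0,0,-68],[-107,-57,80,0,0,-78],[-107,-57,80,0,0,-88],[-107,-57,80,0,0,-90],[-107,-57,80,0,0,-90]]' 50 15; python3 - <<'E'
from h import *
im,d=grab('side','s6.png'); w=pts('side',d)
m=(w[...,0]>.5)&(w[...,0]<.65)&(w[...,1]>-.23)&(w[...,1]<-.14)
for z in np.arange(.15,.3,.01):
    q=w[m&(abs(w[...,2]-z)<.005)]
    if len(q): print(round(z,3),len(q),q.min(0)[:2].round(3),q.max(0)[:2].round(3),np.median(q,0)[:2].round(3))
cv2.imwrite('pics/c6.png',cv2.resize(im[100:240,230:370],(600,600),interpolation=cv2.INTER_CUBIC)[:,:,::-1])
print(ctrl.get_state()['joint_positions'])
E
```

```text
time: 16.4
position: [0.5872, -0.1803, 0.2345]
tool_rot: [2.301, 2.138, -0.0]
ft_force: [-0.1, -0.9, -0.1]
grip_width: 0.575
grip_force: 0.0
0.15 33 [ 0.579 -0.191] [ 0.601 -0.141] [ 0.588 -0.159]
0.16 22 [ 0.578 -0.191] [ 0.6   -0.174] [ 0.585 -0.187]
0.17 22 [ 0.578 -0.192] [ 0.597 -0.178] [ 0.584 -0.189]
0.18 20 [ 0.578 -0.194] [ 0.596 -0.174] [ 0.582 -0.187]
0.19 27 [ 0.577 -0.192] [ 0.597 -0.171] [ 0.583 -0.187]
0.2 33 [ 0.579 -0.191] [ 0.601 -0.169] [ 0.59  -0.182]
0.26 15 [ 0.554 -0.195] [ 0.619 -0.168] [ 0.614 -0.185]
0.27 41 [ 0.552 -0.195] [ 0.619 -0.168] [ 0.61  -0.185]
0.28 43 [ 0.551 -0.198] [ 0.623 -0.166] [ 0.559 -0.187]
0.29 41 [ 0.548 -0.197] [ 0.622 -0.17 ] [ 0.612 -0.187]
[-0.32176172  0.26716361  0.70678907  1.51298818 -0.17386923  1.42550004
  0.31910207]
```

View pics/c6.png

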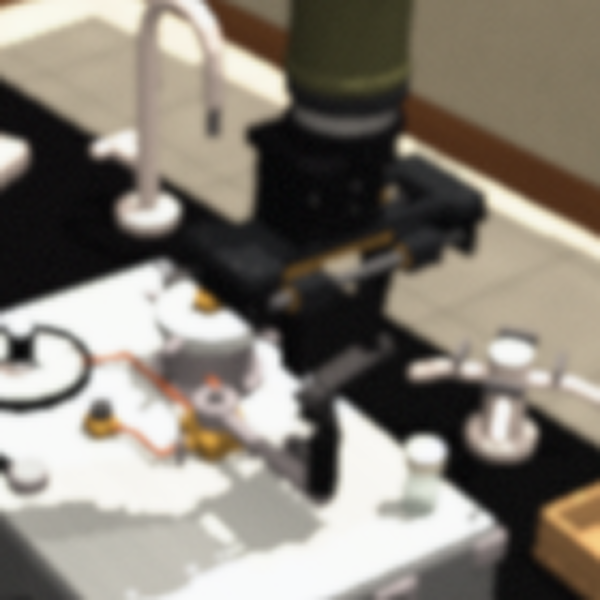

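The catch leans back, running from (300,400) to (390,345). The fingers are centred over the black grip at (320,440), so I'll descend and grip.

```bash
python3 -m inch '[[1,0,-40,0,0,0],[1,0,-75,0,0,0],[1,0,-103,0,0,0],[1,0,-103,0,0,0]]' 50 15 && python3 -m inch '[[0,0,0,0,0,0],[0,0,0,0,0,0],[0,0,0,0,0,0],[0,0,0,0,0,0],[0,0,0,0,0,0]]' 0 30
```

```text
time: 16.95
position: [0.5866, -0.1794, 0.1293]
tool_rot: [-2.3, -2.135, 0.005]
ft_force: [0.0, 0.8, 0.1]
grip_width: 0.574
grip_force: 0.0
time: 17.58
position: [0.5899, -0.1803, 0.1326]
tool_rot: [2.301, 2.134, 0.003]
ft_force: [4.4, -0.7, 2.6]
grip_width: 0.267
grip_force: 30.0
```

```bash
python3 -m inch '[[-11,1,0,0,0,-5],[-22,4,0,0,0,-10],[-33,7,0,0,0,-15],[-44,11,0,0,0,-20],[-54,17,0,0,0,-25],[-63,23,0,0,0,-30],[-72,30,0,0,0,-35],[-81,37,0,0,0,-40],[-88,46,0,0,0,-45],[-95,55,0,0,0,-50],[-101,64,0,0,0,-55],[-101,64,0,0,0,-55],[-101,64,0,0,0,-55]]'
```

```text
time: 19.2
position: [0.489, -0.117, 0.1325]
tool_rot: [3.026, 0.834, 0.005]
ft_force: [5.0, -2.3, 2.2]
grip_width: 0.27
grip_force: 30.0
```

```bash
python3 -m inch '[[-3,5,0,0,0,-3],[-5,10,0,0,0,-5],[-8,16,0,0,0,-6],[-8,16,0,0,0,-6],[-8,16,0,0,0,-6]]'
```

```text
time: 19.82
position: [0.4823, -0.1048, 0.1326]
tool_rot: [3.062, 0.669, 0.009]
ft_force: [9.7, -9.8, -2.8]
grip_width: 0.266
grip_force: 30.0
```

```bash
python3 -m inch '[[-2,4,0,0,0,0],[-3,6,0,0,0,0],[-3,6,0,0,0,0],[-3,6,0,0,0,0]]'; python3 - <<'E'
from h import *
a,_=grab('top','t7.png'); im,d=grab('side','s7.png')
x=cv2.resize(a[130:240,192:332],(440,346),interpolation=cv2.INTER_CUBIC); y=cv2.resize(im[130:270,200:340],(346,346),interpolation=cv2.INTER_CUBIC)
cv2.imwrite('pics/c7.png',np.hstack([x,y])[:,:,::-1])
E
```

```text
time: 20.32
position: [0.4826, -0.1048, 0.1327]
tool_rot: [3.053, 0.661, 0.018]
ft_force: [22.2, -22.8, -14.2]
grip_width: 0.271
grip_force: 30.3
```

View pics/c7.png

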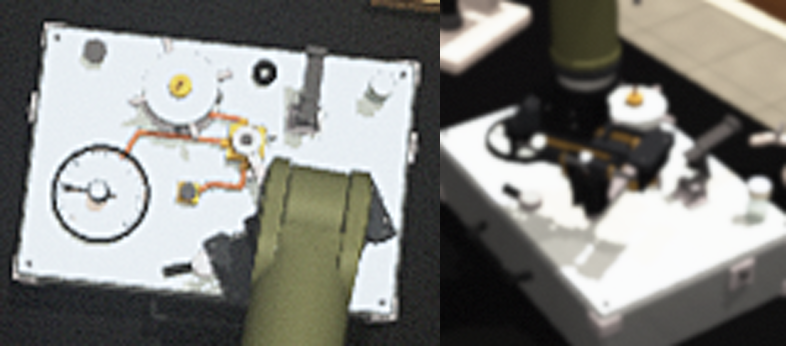

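The lever is at its hard stop: force rose with no further motion. The gauge hands stand near 0.9, the catch is still back, and the bystanders look undisturbed. I'll ease the push slightly and hand in.

```bash
python3 -m inch '[[1,-3,1,0,0,0],[1,-3,1,0,0,0],[1,-3,1,0,0,0]]' && python3 -c "
from bench import ctrl
print(ctrl.close_job())"
```

```text
time: 20.8
position: [0.4825, -0.1047, 0.1328]
tool_rot: [3.057, 0.664, 0.015]
ft_force: [20.4, -17.3, -16.6]
grip_width: 0.271
grip_force: 30.1
the job is handed in; nothing more can be done
None
```

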